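Gauge a turned roundel

TASK

Of the two turned wooden roundels, take the smaller one by its spigot and size it in the plywood gauge: first set it flat over the smallest pocket so that it rests on the gauge there, then lower it, without dropping it, into the next pocket up, which it enters. Leave it lying flat on the floor of that middle pocket.

Things in the scene. Friction and masses are not known exactly. Their poses are not given: they have to be found in the camera images.
- roundel: The smaller roundel: a light-wood disc 56 mm across, 18 mm thick, lying flat, with a round spigot 28 mm across and 34 mm tall standing on its middle (52 mm tall in all, about 50 g). Loose on the bench; grip the spigot from above, any yaw. Origin: centre of its underside, z up. Not to be used: a bigger roundel (92 mm disc) and a square blank (64 mm) with like spigots nearby.
- gauge: The stepped gauge: a flat plywood board 140 x 282 x 22 mm (x, y, z), fixed to the bench, with three round flat-floored pockets in a row along its y axis: 38, 76 and 112 mm across, all 14 mm deep (floor 8 mm above the underside). Centres at y = +108, +37 and -71 mm, x = 0. Origin at the centre of the underside, z up.
- gauge_hole0 (a point): Centre of the mouth of the smallest pocket (38 mm across, too small for the roundel), level with the gauge's top face, 22 mm above the bench; axes as the gauge's.
- gauge_hole1 (a point): Centre of the mouth of the middle pocket (76 mm across, 14 mm deep, so that the roundel enters with 10 mm to spare all round), level with the gauge's top face, 22 mm above the bench; axes as the gauge's.
Things that resemble listed ones, but are neither listed nor needed, are in the scene too. Leave any green or grey look-alike of the roundel alone.

How it is judged:
On the way, in this order (a step that is already met when the one before it is completed fails the run):
1. the roundel is tried flat over the smallest pocket: its centre within 15 mm of the pocket's centre, touching the gauge, tilted less than 10 degrees, for 0.2 s (horizontal distance between roundel and gauge_hole0 below 0.015 m and contact force between roundel and gauge above 0.1 N and z of roundel in the frame of gauge_hole0 below 0.006 m and angle between roundel's own z axis and vertical below 0.175 rad), for 0.2 s.
2. the roundel has entered the middle pocket (horizontal distance between roundel and gauge_hole1 below 0.015 m and z of roundel in the frame of gauge_hole1 below -0.009 m), for 0.2 s.
At the end, for the whole second after the job is handed in: The smaller roundel lies at rest and flat (within 7 degrees) on the floor of the middle pocket: its centre within 15 mm of the pocket's centre and its underside at least 10 mm below the gauge's top face (horizontal distance between roundel and gauge_hole1 below 0.015 m and z of roundel in the frame of gauge_hole1 below -0.01 m and angle between roundel's own z axis and vertical below 0.12 rad and linear speed of roundel below 0.03 m/s); the robot touches nothing.
It fails at once if the roundel is dropped into the middle pocket (faster than 0.8 m/s when within 30 mm of the gauge's top) (horizontal distance between roundel and gauge_hole1 below 0.03 m and z of roundel in the frame of gauge_hole1 below 0.03 m and linear speed of roundel above 0.8 m/s).
It also fails if it takes over 42 s, if anything falls off the work surface, if the arm or the gripper's body presses on something with over 40 N, if the wrist force passes 120 N, or if a joint passes its speed limit or range.

ROBOT

A 6-joint arm with a two-finger parallel gripper is mounted at the origin on the work surface. World frame = base frame: x ahead of the robot, y to its left, z up, the work surface at z = 0. Lengths are in m, angles in rad, forces in N, time in s.
With the tool pointing down it reaches from about 0.4 to 0.825 m from the base axis. Payload 7 kg.
Tool frame: the origin (TCP) lies at the very end of the fingers, on their centre line; the grasp point (between the pads) lies 19 mm behind it; z points along the fingers, y is the line along which they close (so a half turn about z gives the same grasp; the last joint's range is limited). The gripper opens to 88 mm and grips with 3 to 60 N. Pads are 19 mm wide; open, the fingers measure 130 mm over their backs; the gripper's body (78 mm by 193 mm) begins 47 mm behind the grasp point.
Start: joints at [-0.992, 0.359, 0.012, 0, -1.224, -0.288], TCP at [0.194, -0.647, 0.193] pointing down, gripper open.
Joint ranges: [-3.07, 3.07], [-1.43, 2.12], [-1.02, 1.25], [-3.03, 1.67], [-3.05, -0], [-3.03, 3.03]. Speed limits (rad/s): [2.39, 2.39, 3.01, 3.14, 3.14, 3.14].

INTERFACE

Orientations are given as [roll, pitch, yaw] about the fixed x, y, z axes, in that order (R = Rz(yaw) Ry(pitch) Rx(roll)).
In Python, from station import arm gives the robot as it stands. The module is installed in compiled form; this text tells all that it offers.
- The arm moves only by the shell command python3 -m crank 'ROWS' [FORCE]. ROWS is JSON, a list of rows, each an object of numbers: "dx", "dy", "dz": the shift along the world's x, y, z in m; "twist": the turn about the world's z in degrees; "grip": the opening, from -1 (shut) to 1 (fully open). A call has exactly 5 rows; each row is the pose to reach, as a shift and turn from the pose commanded when the call began; what a row does not reach only later rows make up. A row lasts 1/12 s, in which the tool goes at most 41.7 mm and 7.16 degrees, less where a joint would pass 70% of its speed; a pose out of reach is approached as far as the arm can. A call with a gripper value outside its range is refused whole. The fingers move at their own pace and stop on an object; FORCE is the grip in N (left out, the last holds). Time passes only in rows, so rows that repeat a pose let the fingers close, or fill a call up. It gives the time, the measured TCP pose, the force, the opening and the grip force at its end, in the units of the state.
- arm.get_state(): the state, without advancing time (a new reading comes with each control period).
- arm.grab_frame(name): name is "scene" or "top" or "wrist"; returns the picture (480x640x3 uint8, red, green, blue); there is no depth.
- arm.get_calibration(name): a dict with "fx", "fy", "cx", "cy" (pixels), "cam_to_world" (4x4, takes a point from camera to world coordinates); the wrist camera has in their place "tool_from_camera" (4x4, takes a point from camera to tool coordinates, whose origin is the TCP and whose axes are the flange's). Camera axes: x right, y down, z forward; pixel columns grow to the right and rows downward; lengths in m; the calibration is good to about 2 mm. The wrist camera is an equidistant fisheye: a pixel r from the principal point sees the ray r / f radians off the axis. A picture is of the moment at which its call begins: read the wrist's pose just before it. get_calibration takes no time and is no camera call.
- arm.job_done(): hands the job in; it is judged then, once.
The state is a dict: "t": time; "q": joint angles; "qd": joint speeds; "joint_efforts": joint torques, N m; "eef_pos": TCP position; "ee_rot": TCP orientation; "force": force on the tool from outside, world axes, zero at the start; "moment": the same for the moment, N m; "width": finger opening in m; "gripper_force": force on a finger pad.
Only numpy, scipy, OpenCV 4.12 (cv2) and the standard library are available. Lean on these libraries where they do the work, as an engineer would, in place of code of your own. Each camera call takes 0.05 s, during which the arm holds its last target. There are 200 camera calls.

## Working session

There is one attempt and no reset: what is moved stays moved. The work goes in short steps, Python scripts to look and compute and a shell command to move; the robot and the scene stay as the last step left them, time stands still between calls to the robot, and variables do not carry over. Pictures are saved under pics/ and viewed, at most 10 in all, crops included, and the job is handed in when it is done.

```bash
mkdir -p pics; python3 - <<'E'
from station import arm
import cv2
for n in("top","scene"):
    f=arm.grab_frame(n); cv2.imwrite(f"pics/{n}0.png",f[:,:,::-1])
    c=arm.get_calibration(n);print(n,c["fx"],c["fy"],c["cx"],c["cy"]);print(c["cam_to_world"])
s=arm.get_state();print(s["t"],s["eef_pos"],s["ee_rot"],s["width"])
E
```

```text
top 599.2817486068503 599.2817486068503 308.33563012189563 238.3242025971825
[[ 0.01933067 -0.99633782  0.08329024  0.53484008]
 [-0.99937873 -0.0217106  -0.02776347  0.06948099]
 [ 0.02947008 -0.08270181 -0.99613851  0.93778745]
 [ 0.          0.          0.          1.        ]]
scene 538.348145117096 538.348145117096 327.56785813888985 239.40680587862576
[[-0.60590989  0.4774084  -0.63636029  1.13107963]
 [ 0.79517218  0.33934943 -0.50253673  0.4557768 ]
 [-0.02396676 -0.81050798 -0.58523706  0.53742829]
 [ 0.          0.          0.          1.        ]]
0.1 [ 0.1933858  -0.6462161   0.19233328] [ 3.14013808e+00 -1.43037094e-04 -2.85085778e+00] 0.08775860542984532
```

View pics/top0.png

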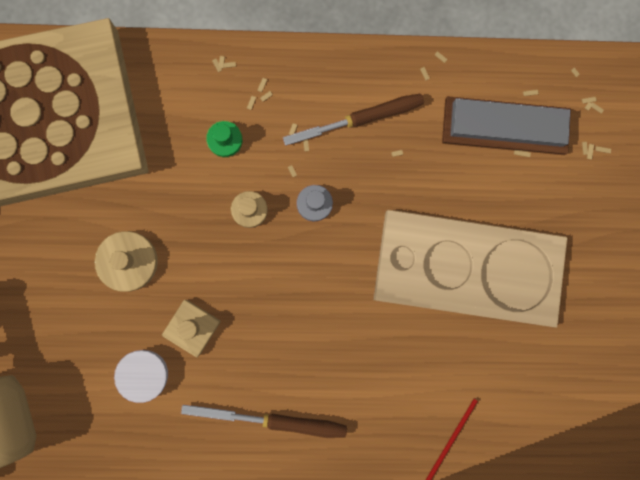

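View pics/scene0.png

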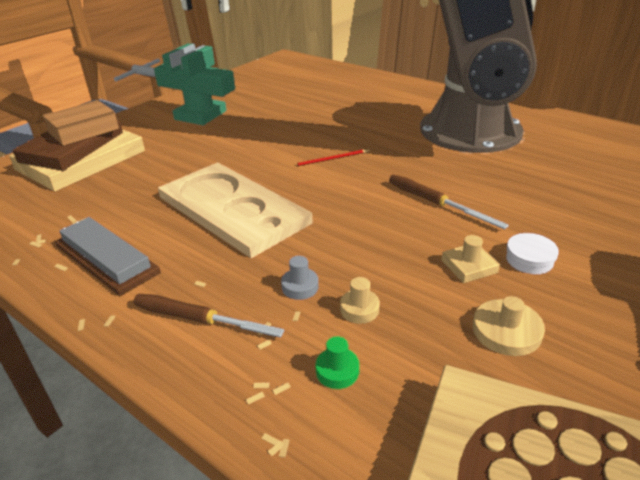

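The top view shows:
- the light-wood small roundel at (249,209)
- the big roundel at (125,261)
- the square blank at (191,328)
- the grey look-alike at (315,203) and the green one at (225,139)
- the gauge at about (470,268), with its smallest pocket at (403,258) and the middle one at (448,265)

The one at (249,209) fits: round, light wood and small. I'll measure it and confirm in a crop.

```bash
cat > h.py <<'E'
import numpy as np,cv2
from station import arm
def cast(n,uv,z):
    c=arm.get_calibration(n);T=np.array(c["cam_to_world"]);uv=np.atleast_2d(uv).astype(float)
    d=np.c_[(uv[:,0]-c["cx"])/c["fx"],(uv[:,1]-c["cy"])/c["fy"],np.ones(len(uv))]@T[:3,:3].T
    o=T[:3,3];return (o+d*((z-o[2])/d[:,2])[:,None])[:,:2]
def proj(n,p):
    c=arm.get_calibration(n);q=np.linalg.inv(np.array(c["cam_to_world"]))@np.r_[p,1]
    return np.array([c["cx"]+c["fx"]*q[0]/q[2],c["cy"]+c["fy"]*q[1]/q[2]])
E
python3 - <<'E'
from h import *
for n,seeds in(("top",[(235,215),(470,230)]),("scene",[(350,308),(290,215)])):
    f=cv2.imread(f"pics/{n}0.png");hsv=cv2.cvtColor(f,cv2.COLOR_BGR2HSV)
    for s in seeds: print(n,s,hsv[s[1],s[0]],end=' ')
    m=cv2.inRange(hsv,(12,40,115),(30,150,255))
    m=cv2.morphologyEx(m,cv2.MORPH_OPEN,np.ones((3,3)))
    cv2.imwrite(f"pics/m_{n}.png",m)
    for c in cv2.findContours(m,cv2.RETR_CCOMP,cv2.CHAIN_APPROX_NONE)[0]:
        if cv2.contourArea(c)>350: print('\n',n,cv2.contourArea(c),cv2.boundingRect(c))
f=cv2.imread("pics/top0.png")
a=cv2.resize(f[165:250,195:355],None,fx=5,fy=5,interpolation=2)
b=cv2.resize(cv2.imread("pics/m_top.png")[100:340,90:580],(800,175*2))[:175*2]
cv2.imwrite("pics/crop.png",np.vstack([a[:,:800],b])[:600] if 0 else a)
g=cv2.cvtColor(f,cv2.COLOR_BGR2GRAY)
e=cv2.Canny(g,40,90);e[:, :370]=0
cv2.imwrite("pics/e.png",np.vstack([cv2.resize(e[200:335,365:580],(800,300)),b[:300,:,0]]))
E
```

```text
top (235, 215) [ 19 104 186] top (470, 230) [ 18  85 188] 
 top 1834.5 (161, 299, 56, 59)

 top 2936.5 (93, 230, 63, 63)

 top 17108.0 (372, 209, 196, 120)

 top 1059.5 (230, 190, 36, 39)

 top 550.0 (20, 137, 27, 28)

 top 550.5 (45, 120, 28, 27)

 top 662.0 (10, 97, 30, 30)

 top 538.0 (52, 90, 27, 27)

 top 537.0 (34, 66, 28, 27)

 top 536.0 (4, 61, 27, 27)

 top 8277.5 (0, 18, 142, 182)
scene (350, 308) [ 20 121 232] scene (290, 215) [ 21  93 238] 
 scene 744.0 (489, 457, 43, 23)

 scene 683.0 (604, 456, 36, 24)

 scene 1175.5 (559, 428, 43, 38)

 scene 1175.5 (513, 428, 43, 38)

 scene 8051.5 (408, 364, 232, 116)

 scene 3241.0 (474, 296, 71, 60)

 scene 1357.0 (340, 276, 40, 48)

 scene 1644.0 (442, 235, 59, 48)

 scene 7840.5 (158, 162, 156, 97)

 scene 2656.0 (9, 130, 136, 62)

 scene 1928.0 (46, 100, 72, 45)

 scene 1969.5 (398, 0, 40, 78)

 scene 10967.0 (205, 0, 196, 72)

 scene 408.5 (171, 0, 20, 45)
```

View pics/crop.png

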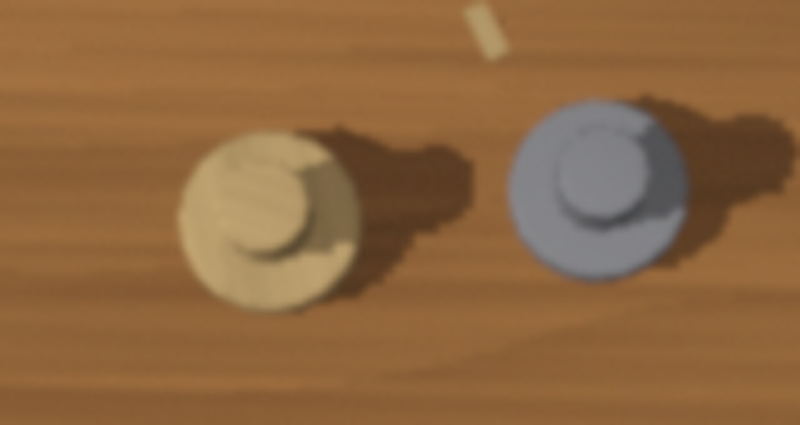

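View pics/e.png

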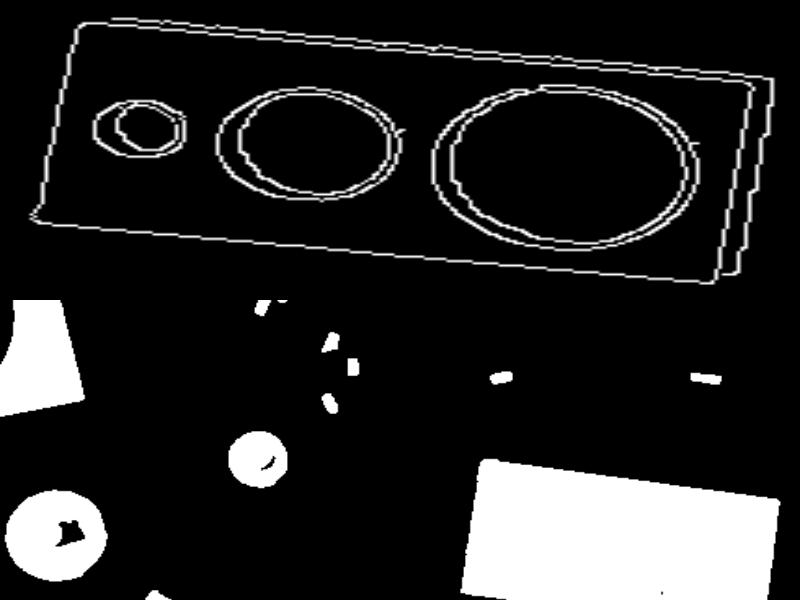

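The crop shows the light-wood disc centred at about (249,209), about 36 px across with a spigot on it. The grey look-alike beside it is at (315,203). In the edge picture, the outer ring of each pocket is the rim of its mouth. Next I'll fit circles to these.

```bash
python3 - <<'E'
from h import *
f=cv2.imread("pics/top0.png");e=cv2.Canny(cv2.cvtColor(f,cv2.COLOR_BGR2GRAY),40,90)
def circ(p):
    A=np.c_[2*p,np.ones(len(p))];x=np.linalg.lstsq(A,(p**2).sum(1),rcond=None)[0]
    return x[:2],np.sqrt(x[2]+x[:2]@x[:2])
vs,us=np.nonzero(e);E=np.c_[us,vs]
C=[]
for c0,r in(((403,258),19),((448,265),38),((517,275),56)):
    p=cast("top",E,0.022);c=cast("top",[c0],0.022)[0]
    for _ in range(5):
        d=np.linalg.norm(p-c,axis=1);s=p[(abs(d-r/1e3)<0.004)]
        a=np.round(np.degrees(np.arctan2(*(s-c).T))/10).astype(int)
        q=np.array([s[a==k][np.argmax(np.linalg.norm(s[a==k]-c,axis=1))] for k in np.unique(a)])
        c,R=circ(q)
    C.append(c);print("pocket",r,c.round(4),"r mm",R*1e3)
C=np.array(C);print("spacing",np.linalg.norm(C[0]-C[1]),np.linalg.norm(C[1]-C[2]),"yaw",np.degrees(np.arctan2(-(C[0]-C[2])[0],(C[0]-C[2])[1])))
for n,s in(("top",(249,209)),("scene",(360,302))):
    m=cv2.imread(f"pics/m_{n}.png",0)
    k=[c for c in cv2.findContours(m,0,cv2.CHAIN_APPROX_NONE)[0] if cv2.pointPolygonTest(c,s,False)>0][0]
    if n=="top":
        c,R=circ(cast(n,k[:,0],0.018));print("disc",c.round(4),R*1e3)
    # spigot top predicted in both views
    print(n,"spigot top px",proj(n,[*c,0.052]),"disc px",proj(n,[*c,0.018]))
E
```

```text
pocket 19 [ 0.5848 -0.101 ] r mm 19.67327096738744
pocket 38 [ 0.5756 -0.1712] r mm 38.828082933051405
pocket 56 [ 0.562  -0.2781] r mm 56.7843926739338
spacing 0.07080398201145985 0.10778564910699705 yaw -7.338642576952908
disc [0.6554 0.1384] 28.43550093964266
top spigot top px [246.01227711 205.75014949] disc px [247.64619398 208.76662819]
scene spigot top px [361.77871393 281.72042213] disc px [361.46279983 299.98441607]
```

```bash
python3 - <<'E'
from h import *
print("vise foot",cast("scene",[(175,115),(200,122),(232,105)],0.0),"arm tcp px",proj("scene",[.1934,-.6462,.19]),"left thing",cast("top",[(10,420)],0.05),"top of vise z .12",cast("scene",[(165,65),(230,75)],.12))
E
```

```text
vise foot [[ 0.34107792 -0.65208211]
 [ 0.33467077 -0.56487858]
 [ 0.21131183 -0.57815276]] arm tcp px [208.35736899  24.66704852] left thing [[0.33911127 0.46643234]] top of vise z .12 [[ 0.32638265 -0.67254617]
 [ 0.2892093  -0.48368599]]
```

A green vise stands next to the start pose, so I'll lift straight up first.

```bash
python3 -m crank '[{"dx":0,"dy":0,"dz":0.04,"twist":0,"grip":1},{"dx":0,"dy":0,"dz":0.08,"twist":0,"grip":1},{"dx":0,"dy":0,"dz":0.12,"twist":0,"grip":1},{"dx":0,"dy":0,"dz":0.12,"twist":0,"grip":1},{"dx":0,"dy":0,"dz":0.12,"twist":0,"grip":1}]' 20
```

```text
t: 0.52
eef_pos: [0.194, -0.6476, 0.3162]
ee_rot: [-3.137, 0.001, -2.851]
force: [-0.0, -0.5, -1.8]
width: 0.0878
gripper_force: 0.0
```

```bash
python3 -m crank '[{"dx":0.02,"dy":0.034,"dz":0,"twist":6,"grip":1},{"dx":0.04,"dy":0.068,"dz":0,"twist":12,"grip":1},{"dx":0.06,"dy":0.102,"dz":0,"twist":18,"grip":1},{"dx":0.08,"dy":0.136,"dz":0,"twist":24,"grip":1},{"dx":0.1,"dy":0.17,"dz":0,"twist":30,"grip":1}]' && python3 -m crank '[{"dx":0.02,"dy":0.034,"dz":0,"twist":6,"grip":1},{"dx":0.04,"dy":0.068,"dz":0,"twist":12,"grip":1},{"dx":0.06,"dy":0.102,"dz":0,"twist":18,"grip":1},{"dx":0.08,"dy":0.136,"dz":0,"twist":24,"grip":1},{"dx":0.1,"dy":0.17,"dz":0,"twist":30,"grip":1}]'
```

```text
t: 0.93
eef_pos: [0.2936, -0.4745, 0.3115]
ee_rot: [3.139, 0.0, -2.323]
force: [0.9, 0.0, -0.0]
width: 0.0878
gripper_force: 0.0
t: 1.35
eef_pos: [0.3934, -0.3045, 0.312]
ee_rot: [3.14, 0.001, -1.799]
force: [1.8, -0.5, -0.1]
width: 0.0879
gripper_force: 0.0
```

```bash
python3 -m crank '[{"dx":0.02,"dy":0.034,"dz":0,"twist":6,"grip":1},{"dx":0.04,"dy":0.068,"dz":0,"twist":13,"grip":1},{"dx":0.06,"dy":0.102,"dz":0,"twist":13,"grip":1},{"dx":0.08,"dy":0.136,"dz":0,"twist":13,"grip":1},{"dx":0.1,"dy":0.17,"dz":0,"twist":13,"grip":1}]' && python3 -m crank '[{"dx":0.02,"dy":0.034,"dz":-0.01,"twist":0,"grip":1},{"dx":0.04,"dy":0.068,"dz":-0.02,"twist":0,"grip":1},{"dx":0.06,"dy":0.102,"dz":-0.03,"twist":0,"grip":1},{"dx":0.08,"dy":0.136,"dz":-0.04,"twist":0,"grip":1},{"dx":0.1,"dy":0.17,"dz":-0.05,"twist":0,"grip":1}]' && python3 -m crank '[{"dx":0.02,"dy":0.034,"dz":-0.01,"twist":0,"grip":1},{"dx":0.04,"dy":0.068,"dz":-0.02,"twist":0,"grip":1},{"dx":0.06,"dy":0.102,"dz":-0.04,"twist":0,"grip":1},{"dx":0.062,"dy":0.102,"dz":-0.08,"twist":0,"grip":1},{"dx":0.062,"dy":0.102,"dz":-0.1,"twist":0,"grip":1}]'
python3 - <<'E'
from h import *
print(arm.get_state()["eef_pos"])
cv2.imwrite("pics/w1.png",arm.grab_frame("wrist")[:,:,::-1]);print(arm.get_calibration("wrist"))
E
```

```text
t: 1.77
eef_pos: [0.4934, -0.1345, 0.3121]
ee_rot: [3.14, 0.0, -1.576]
force: [0.7, -0.4, -0.5]
width: 0.0874
gripper_force: 0.0
t: 2.18
eef_pos: [0.5933, 0.0352, 0.2613]
ee_rot: [3.14, -0.0, -1.577]
force: [1.5, 0.3, 0.3]
width: 0.0875
gripper_force: 0.0
t: 2.6
eef_pos: [0.6536, 0.1371, 0.1563]
ee_rot: [3.135, -0.002, -1.575]
force: [-1.7, -0.8, -2.1]
width: 0.0878
gripper_force: 0.0
[0.65358725 0.13711623 0.15634904]
{'fx': 371.64829954431775, 'fy': 371.64829954431775, 'cx': 317.07412725496545, 'cy': 236.1960366713769, 'tool_from_camera': array([[ 8.01058383e-04, -9.65278046e-01, -2.61223377e-01,
         7.12929732e-02],
       [ 9.99999678e-01,  7.84656428e-04,  1.67084977e-04,
        -7.73419775e-05],
       [ 4.36871422e-05, -2.61223427e-01,  9.65278364e-01,
        -1.91337005e-01],
       [ 0.00000000e+00,  0.00000000e+00,  0.00000000e+00,
         1.00000000e+00]])}
```

View pics/w1.png

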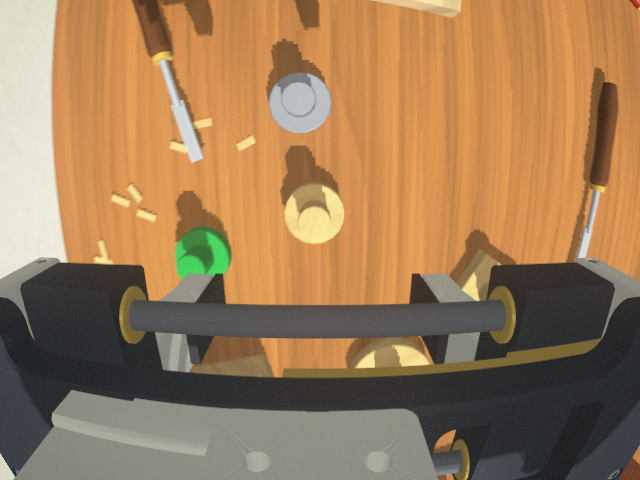

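The wrist picture shows the light-wood roundel at about (314,213), the grey one at (300,102) and the green one at (203,255). I'll cast this pixel to check the position.

```bash
cat >> h.py <<'E'
from scipy.spatial.transform import Rotation as Ro
def wcast(uv,z,pos,rpy):
    c=arm.get_calibration("wrist");T=np.array(c["tool_from_camera"]);R=Ro.from_euler("xyz",rpy).as_matrix()
    uv=np.atleast_2d(uv).astype(float);a=uv-[c["cx"],c["cy"]];r=np.hypot(*a.T);t=r/c["fx"]
    d=np.c_[a/r[:,None]*np.sin(t)[:,None],np.cos(t)]@T[:3,:3].T@R.T;o=np.array(pos)+R@T[:3,3]
    return (o+d*((z-o[2])/d[:,2])[:,None])[:,:2]
def circ(p):
    A=np.c_[2*p,np.ones(len(p))];x=np.linalg.lstsq(A,(p**2).sum(1),rcond=None)[0]
    return x[:2],np.sqrt(x[2]+x[:2]@x[:2])
E
python3 - <<'E'
from h import *
f=cv2.imread("pics/w1.png");hsv=cv2.cvtColor(f,cv2.COLOR_BGR2HSV);print(hsv[200,300])
m=cv2.morphologyEx(cv2.inRange(hsv,(18,40,150),(32,160,255)),cv2.MORPH_OPEN,np.ones((3,3)))
k=[c for c in cv2.findContours(m,0,1)[0] if cv2.pointPolygonTest(c,(314,213),False)>0][0];print(cv2.boundingRect(k))
s=arm.get_state()
c,R=circ(wcast(k[:,0],.018,s["eef_pos"],s["ee_rot"]));print(c,R,"spigot top",wcast([(314,220)],.052,s["eef_pos"],s["ee_rot"]),s["eef_pos"])
E
```

```text
[ 18 119 173]
(284, 184, 60, 60)
[0.65219355 0.13118912] 0.026839045498271756 spigot top [[0.65228017 0.12943213]] [0.65107564 0.13552321 0.15291091]
```

```bash
python3 -m crank '[{"dx":-0.002,"dy":-0.001,"dz":-0.03,"twist":0,"grip":1},{"dx":-0.002,"dy":-0.001,"dz":-0.06,"twist":0,"grip":1},{"dx":-0.002,"dy":-0.001,"dz":-0.08,"twist":0,"grip":1},{"dx":-0.002,"dy":-0.001,"dz":-0.08,"twist":0,"grip":1},{"dx":-0.002,"dy":-0.001,"dz":-0.08,"twist":0,"grip":1}]'; python3 - <<'E'
from h import *
print(arm.get_state()["eef_pos"])
s=None
for i in range(2):
    arm.grab_frame("wrist");print(arm.get_state()["eef_pos"])
E
```

```text
t: 3.07
eef_pos: [0.6528, 0.1336, 0.0826]
ee_rot: [3.139, -0.002, -1.577]
force: [0.2, -0.4, 0.9]
width: 0.0875
gripper_force: 0.0
[0.65284071 0.13361357 0.08264538]
[0.65403393 0.13413576 0.08424473]
[0.65457986 0.13446327 0.08505618]
```

```bash
python3 -m crank '[{"dx":0,"dy":0,"dz":-0.02,"twist":0,"grip":1},{"dx":0,"dy":0,"dz":-0.04,"twist":0,"grip":1},{"dx":0,"dy":0,"dz":-0.053,"twist":0,"grip":1},{"dx":0,"dy":0,"dz":-0.06,"twist":0,"grip":1},{"dx":0,"dy":0,"dz":-0.06,"twist":0,"grip":1}]' 20 && python3 -m crank '[{"dx":0,"dy":0,"dz":0,"twist":0,"grip":0.2},{"dx":0,"dy":0,"dz":0,"twist":0,"grip":-0.2},{"dx":0,"dy":0,"dz":0,"twist":0,"grip":-0.6},{"dx":0,"dy":0,"dz":0,"twist":0,"grip":-1},{"dx":0,"dy":0,"dz":0,"twist":0,"grip":-1}]' 20
```

```text
t: 3.58
eef_pos: [0.6535, 0.1343, 0.0232]
ee_rot: [3.141, -0.0, -1.577]
force: [-0.6, -0.3, -0.5]
width: 0.0877
gripper_force: 0.0
t: 4.0
eef_pos: [0.6538, 0.1345, 0.0239]
ee_rot: [-3.141, 0.0, -1.577]
force: [-0.5, -0.4, -0.4]
width: 0.0596
gripper_force: 0.0
```

```bash
python3 -m crank '[{"dx":0,"dy":0,"dz":0,"twist":0,"grip":-1},{"dx":0,"dy":0,"dz":0,"twist":0,"grip":-1},{"dx":0,"dy":0,"dz":0,"twist":0,"grip":-1},{"dx":0,"dy":0,"dz":0,"twist":0,"grip":-1},{"dx":0,"dy":0,"dz":0,"twist":0,"grip":-1}]' 20 && python3 -m crank '[{"dx":0,"dy":0,"dz":0,"twist":0,"grip":-1},{"dx":0,"dy":0,"dz":0,"twist":0,"grip":-1},{"dx":0,"dy":0,"dz":0,"twist":0,"grip":-1},{"dx":0,"dy":0,"dz":0,"twist":0,"grip":-1},{"dx":0,"dy":0,"dz":0,"twist":0,"grip":-1}]' 20
```

```text
t: 4.42
eef_pos: [0.6535, 0.1343, 0.0231]
ee_rot: [3.142, -0.0, -1.577]
force: [0.0, 0.1, 0.0]
width: 0.0269
gripper_force: 0.0
t: 4.83
eef_pos: [0.6535, 0.1344, 0.0231]
ee_rot: [3.142, -0.0, -1.577]
force: [-0.3, -1.3, -0.1]
width: 0.0007
gripper_force: 0.0
```

The fingers closed on nothing, so I'll look again.

```bash
python3 - <<'E'
from h import *
w=arm.grab_frame("wrist")[:,:,::-1];t=arm.grab_frame("top")[:,:,::-1];s=arm.grab_frame("scene")[:,:,::-1]
cv2.imwrite("pics/top2.png",t);cv2.imwrite("pics/scene2.png",s);cv2.imwrite("pics/w2.png",w)
o=np.vstack([np.hstack([cv2.resize(w,(400,300)),cv2.resize(t[100:325,150:450],(400,300))]),np.hstack([cv2.resize(s[215:395,240:480],(400,300)),cv2.resize(s,(400,300))])])
cv2.imwrite("pics/c2.png",o)
E
```

```text
(no output)
```

View pics/c2.png

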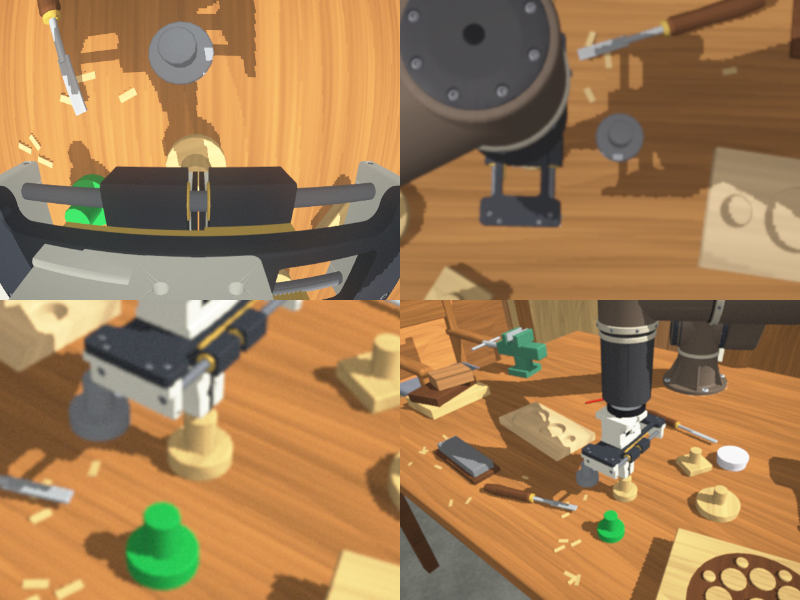

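```bash
python3 - <<'E'
from h import *
s=arm.get_state();p=s["eef_pos"];print(p,s["q"])
s2=cv2.imread("pics/scene2.png")
print("tcp scene px",proj("scene",p),"spigot top",proj("scene",[.654,.136,.052]),"base",proj("scene",[.654,.136,0]),"tcp+35",proj("scene",p+[0,0,.035]))
m=[cv2.inRange(cv2.cvtColor(cv2.imread(f"pics/{n}.png"),cv2.COLOR_BGR2HSV),(12,60,115),(30,150,255)) for n in("scene0","scene2")]
for k in m: print(np.nonzero(k[295:325,330:390].any(1))[0][[0,-1]]+295,np.nonzero(k[295:325,335:385].any(0))[0][[0,-1]]+335)
a=cv2.resize(s2[240:330,310:430],(800,600),interpolation=2);cv2.imwrite("pics/c3.png",a)
E
```

```text
[0.65350481 0.13434721 0.02317027] [ 4.94351840e-01  4.87706836e-01 -2.03830707e-01 -3.45028772e-08
 -8.79255479e-01 -5.00274477e-01]
tcp scene px [359.95049378 295.41550514] spigot top [360.96266385 280.52870038] base [360.51923016 308.05507347] tcp+35 [360.23432747 276.47981472]
[295 324] [340 380]
[295 323] [335 380]
```

View pics/c3.png

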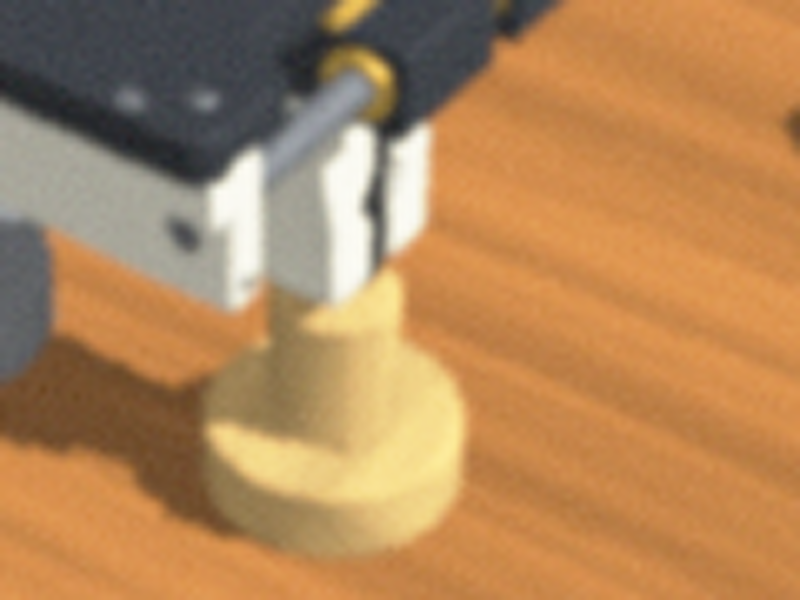

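The picture shows the shut fingertips hovering just above the spigot top, with the seam at about (366,281) in the full frame. The roundel has not moved. So the true tip is higher than the reported TCP, and I'll work out by how much.

```bash
python3 - <<'E'
from h import *
for z in(.023,.04,.05,.055,.06,.065): print(z,proj("scene",[.6535,.1438,z]).round(1),proj("scene",[.6535+.008,.1438,z]).round(1))
# start pose fingertips at scene0: lowest bright-grey rows near top
f=cv2.imread("pics/scene0.png");h=cv2.cvtColor(f,cv2.COLOR_BGR2HSV)
w=cv2.inRange(h,(0,0,150),(180,45,255))[:60,150:260];n,_,st,_=cv2.connectedComponentsWithStats(w);print(st[1:]+[150,0,0,0,0])
R=Ro.from_euler("xyz",[3.14,0,-2.851]).as_matrix()
for s in(1,-1):
  for dz in (0,.03): print("start finger",dz,proj("scene",np.array([.1934,-.6465,.1925+dz])+R@[0,s*.05,0]).round(1))
# wrist scale check: disc radius vs camera height
k=cv2.imread("pics/w1.png");m=cv2.inRange(cv2.cvtColor(k,cv2.COLOR_BGR2HSV),(15,40,120),(32,160,255))
c=[c for c in cv2.findContours(m,0,1)[0] if cv2.pointPolygonTest(c,(314,213),False)>0][0]
for dz in(0,.015,.03): print(dz,circ(wcast(c[:,0],.018,[.654,.1365,.155+dz],[3.14,0,-1.576])))
E
```

```text
0.023 [365.5 298.1] [362.3 301.2]
0.04 [365.7 289. ] [362.4 292.1]
0.05 [365.8 283.6] [362.5 286.6]
0.055 [365.9 280.8] [362.6 283.9]
0.06 [365.9 278. ] [362.6 281.1]
0.065 [366.  275.2] [362.7 278.3]
[[181   0   2   1   2]
 [222   0   7  12  68]
 [184  44  20   9  77]]
start finger 0 [225.6  25. ]
start finger 0.03 [224.   12.2]
start finger 0 [191.   22.3]
start finger 0.03 [189.    9.8]
0 (array([0.75207401, 0.10174763]), np.float64(0.09828664887912632))
0.015 (array([0.75655406, 0.10341705]), np.float64(0.10277681955845229))
0.03 (array([0.76103412, 0.10508646]), np.float64(0.10726699023777432))
```

Both the start picture and this one put the fingertips about 31 mm above the reported TCP, while x and y agree. I'll open, go down about 30 mm while watching the force, and close again.

```bash
python3 -m crank '[{"dx":0,"dy":0,"dz":0.01,"twist":0,"grip":1},{"dx":0,"dy":0,"dz":0.01,"twist":0,"grip":1},{"dx":0,"dy":0,"dz":0.01,"twist":0,"grip":1},{"dx":0,"dy":0,"dz":0.01,"twist":0,"grip":1},{"dx":0,"dy":0,"dz":0.01,"twist":0,"grip":1}]' 20 && python3 -m crank '[{"dx":0,"dy":0,"dz":0,"twist":0,"grip":1},{"dx":0,"dy":0,"dz":0,"twist":0,"grip":1},{"dx":0,"dy":0,"dz":0,"twist":0,"grip":1},{"dx":0,"dy":0,"dz":0,"twist":0,"grip":1},{"dx":0,"dy":0,"dz":0,"twist":0,"grip":1}]' && python3 -m crank '[{"dx":0,"dy":0,"dz":0,"twist":0,"grip":1},{"dx":0,"dy":0,"dz":0,"twist":0,"grip":1},{"dx":0,"dy":0,"dz":-0.01,"twist":0,"grip":1},{"dx":0,"dy":0,"dz":-0.02,"twist":0,"grip":1},{"dx":0,"dy":0,"dz":-0.025,"twist":0,"grip":1}]'
```

```text
t: 5.4
eef_pos: [0.6534, 0.1343, 0.0332]
ee_rot: [3.142, 0.0, -1.577]
force: [-0.7, 0.0, -0.4]
width: 0.028
gripper_force: 0.0
t: 5.82
eef_pos: [0.6535, 0.1343, 0.0331]
ee_rot: [3.141, -0.0, -1.577]
force: [0.6, 0.2, -0.4]
width: 0.0613
gripper_force: 0.0
t: 6.23
eef_pos: [0.6524, 0.134, 0.006]
ee_rot: [3.139, -0.001, -1.577]
force: [-0.2, -0.2, -1.0]
width: 0.0872
gripper_force: 0.0
```

```bash
python3 -m crank '[{"dx":0,"dy":0,"dz":-0.005,"twist":0,"grip":1},{"dx":0,"dy":0,"dz":-0.01,"twist":0,"grip":1},{"dx":0,"dy":0,"dz":-0.014,"twist":0,"grip":1},{"dx":0,"dy":0,"dz":-0.014,"twist":0,"grip":-1},{"dx":0,"dy":0,"dz":-0.014,"twist":0,"grip":-1}]' 20 && python3 -m crank '[{"dx":0,"dy":0,"dz":0,"twist":0,"grip":-1},{"dx":0,"dy":0,"dz":0,"twist":0,"grip":-1},{"dx":0,"dy":0,"dz":0,"twist":0,"grip":-1},{"dx":0,"dy":0,"dz":0,"twist":0,"grip":-1},{"dx":0,"dy":0,"dz":0,"twist":0,"grip":-1}]' && python3 -m crank '[{"dx":0,"dy":0,"dz":0,"twist":0,"grip":-1},{"dx":0,"dy":0,"dz":0,"twist":0,"grip":-1},{"dx":0,"dy":0,"dz":0,"twist":0,"grip":-1},{"dx":0,"dy":0,"dz":0,"twist":0,"grip":-1},{"dx":0,"dy":0,"dz":0,"twist":0,"grip":-1}]'
```

```text
t: 6.65
eef_pos: [0.6534, 0.1343, -0.0061]
ee_rot: [3.141, -0.0, -1.577]
force: [0.1, 0.1, -0.2]
width: 0.0794
gripper_force: 0.0
t: 7.07
eef_pos: [0.6536, 0.1344, -0.0056]
ee_rot: [-3.141, 0.0, -1.577]
force: [-1.0, 0.0, -0.3]
width: 0.0466
gripper_force: 0.0
t: 7.48
eef_pos: [0.6536, 0.1344, -0.0058]
ee_rot: [-3.141, 0.0, -1.577]
force: [0.1, -0.2, 0.6]
width: 0.0275
gripper_force: 20.0
```

The spigot is held (27.5 mm, 20 N). The roundel's underside is at reported z + 0.006. I'll lift it and carry it over the smallest pocket.

```bash
python3 -m crank '[{"dx":0,"dy":0,"dz":0.02,"twist":0,"grip":-1},{"dx":0,"dy":0,"dz":0.045,"twist":0,"grip":-1},{"dx":0,"dy":0,"dz":0.07,"twist":0,"grip":-1},{"dx":0,"dy":0,"dz":0.09,"twist":0,"grip":-1},{"dx":0,"dy":0,"dz":0.09,"twist":0,"grip":-1}]' && python3 -m crank '[{"dx":-0.007,"dy":-0.024,"dz":0,"twist":0,"grip":-1},{"dx":-0.017,"dy":-0.057,"dz":0,"twist":0,"grip":-1},{"dx":-0.027,"dy":-0.09,"dz":0,"twist":0,"grip":-1},{"dx":-0.037,"dy":-0.124,"dz":0,"twist":0,"grip":-1},{"dx":-0.046,"dy":-0.158,"dz":0,"twist":0,"grip":-1}]' && python3 -m crank '[{"dx":-0.01,"dy":-0.033,"dz":-0.01,"twist":0,"grip":-1},{"dx":-0.018,"dy":-0.06,"dz":-0.02,"twist":0,"grip":-1},{"dx":-0.023,"dy":-0.078,"dz":-0.03,"twist":0,"grip":-1},{"dx":-0.023,"dy":-0.078,"dz":-0.04,"twist":0,"grip":-1},{"dx":-0.023,"dy":-0.078,"dz":-0.04,"twist":0,"grip":-1}]'
python3 - <<'E'
from h import *
s=arm.get_state();print(s["t"],s["eef_pos"],s["ee_rot"],s["gripper_force"])
w=arm.grab_frame("wrist")[:,:,::-1];cv2.imwrite("pics/w3.png",w);f=arm.grab_frame("scene")[:,:,::-1];cv2.imwrite("pics/scene3.png",f)
cv2.imwrite("pics/c4.png",np.vstack([np.hstack([cv2.resize(w,(400,300))]*1+[cv2.resize(w[100:310,180:460],(400,300))]),cv2.resize(f[140:275,130:490],(800,300))]))
E
```

```text
t: 7.9
eef_pos: [0.6562, 0.1352, 0.0892]
ee_rot: [-3.135, 0.002, -1.576]
force: [0.6, 0.4, -0.3]
width: 0.0275
gripper_force: 20.0
t: 8.32
eef_pos: [0.6064, -0.0248, 0.0838]
ee_rot: [3.141, 0.0, -1.576]
force: [0.4, -0.3, -0.6]
width: 0.0274
gripper_force: 20.0
t: 8.73
eef_pos: [0.5825, -0.1026, 0.0419]
ee_rot: [3.138, 0.0, -1.579]
force: [0.5, -0.5, -0.6]
width: 0.0276
gripper_force: 20.0
8.7333 [ 0.58252735 -0.10259774  0.04190638] [ 3.13803080e+00  4.99634606e-05 -1.57926221e+00] 19.999805688858032
```

View pics/c4.png

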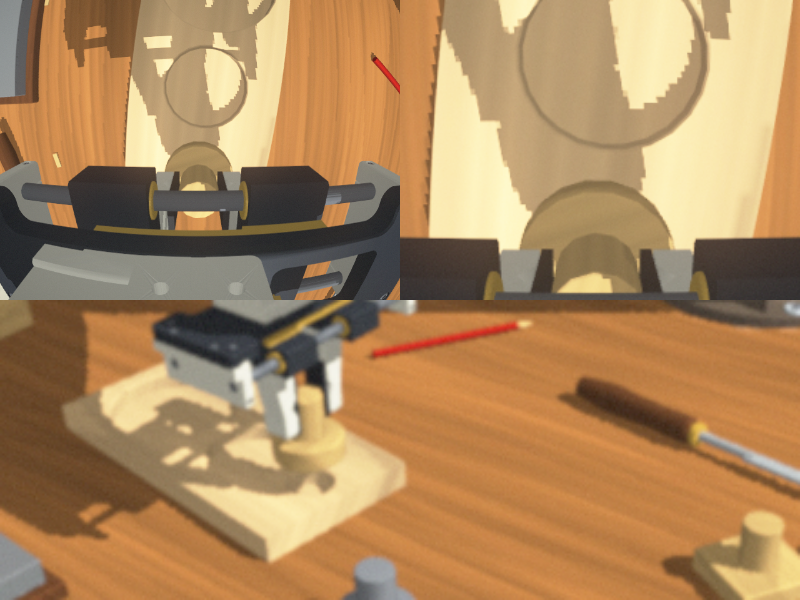

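The roundel is held flat above the smallest pocket. The middle pocket appears in the wrist frame at about (329,140), roughly 128 px across. I'll use that to check the pocket positions against the robot.

```bash
python3 - <<'E'
from h import *
f=cv2.imread("pics/w3.png");rim=np.array([(266,138),(394,138),(330,74),(330,203)])
for dz in(0,.015,.031):
    p=wcast(rim,.022,[.5835,-.1025,.0425+dz],[3.14,0,-1.577]);print(dz,circ(p))
# disc in scene: held
print("roundel disc top px if at tcp", proj("scene",[.583,-.1025,.048+.018]),"pocket0",proj("scene",[.5848,-.101,.022]))
E
```

```text
0 (array([ 0.57559908, -0.17345554]), np.float64(0.036810872560339825))
0.015 (array([ 0.57504405, -0.17343153]), np.float64(0.03941739230883804))
0.031 (array([ 0.57445201, -0.17340592]), np.float64(0.04219768004055546))
roundel disc top px if at tcp [267.77529743 198.36447776] pocket0 [269.98049969 220.8752843 ]
```

```bash
python3 -m crank '[{"dx":0.001,"dy":-0.001,"dz":-0.01,"twist":0,"grip":-1},{"dx":0.001,"dy":-0.001,"dz":-0.018,"twist":0,"grip":-1},{"dx":0.001,"dy":-0.001,"dz":-0.022,"twist":0,"grip":-1},{"dx":0.001,"dy":-0.001,"dz":-0.024,"twist":0,"grip":-1},{"dx":0.001,"dy":-0.001,"dz":-0.024,"twist":0,"grip":-1}]' 12 && python3 -m crank '[{"dx":0,"dy":0,"dz":0,"twist":0,"grip":-1},{"dx":0,"dy":0,"dz":-0.001,"twist":0,"grip":-1},{"dx":0,"dy":0,"dz":-0.001,"twist":0,"grip":-1},{"dx":0,"dy":0,"dz":-0.002,"twist":0,"grip":-1},{"dx":0,"dy":0,"dz":-0.002,"twist":0,"grip":-1}]'
```

```text
t: 9.25
eef_pos: [0.5851, -0.1023, 0.0194]
ee_rot: [3.14, -0.0, -1.576]
force: [-0.2, -0.3, -0.3]
width: 0.0277
gripper_force: 12.0
t: 9.67
eef_pos: [0.5855, -0.1027, 0.0182]
ee_rot: [-3.141, 0.0, -1.577]
force: [-0.5, 0.4, -0.8]
width: 0.0278
gripper_force: 12.0
```

```bash
for i in 1 2 ; do python3 -m crank '[{"dx":0,"dy":0,"dz":-0.001,"twist":0,"grip":-1},{"dx":0,"dy":0,"dz":-0.001,"twist":0,"grip":-1},{"dx":0,"dy":0,"dz":-0.001,"twist":0,"grip":-1},{"dx":0,"dy":0,"dz":-0.001,"twist":0,"grip":-1},{"dx":0,"dy":0,"dz":-0.001,"twist":0,"grip":-1}]' | grep -E "eef|force"; done
```

```text
eef_pos: [0.5855, -0.1027, 0.0172]
force: [-0.1, 0.5, -0.2]
gripper_force: 12.0
eef_pos: [0.5856, -0.1026, 0.0162]
force: [0.9, -0.7, -0.6]
gripper_force: 12.0
```

```bash
python3 -m crank '[{"dx":0,"dy":0,"dz":-0.001,"twist":0,"grip":-1},{"dx":0,"dy":0,"dz":-0.001,"twist":0,"grip":-1},{"dx":0,"dy":0,"dz":-0.001,"twist":0,"grip":-1},{"dx":0,"dy":0,"dz":-0.001,"twist":0,"grip":-1},{"dx":0,"dy":0,"dz":-0.001,"twist":0,"grip":-1}]' && python3 -m crank '[{"dx":0,"dy":0,"dz":-0.001,"twist":0,"grip":-1},{"dx":0,"dy":0,"dz":-0.001,"twist":0,"grip":-1},{"dx":0,"dy":0,"dz":-0.001,"twist":0,"grip":-1},{"dx":0,"dy":0,"dz":-0.001,"twist":0,"grip":-1},{"dx":0,"dy":0,"dz":-0.001,"twist":0,"grip":-1}]'
```

```text
t: 10.92
eef_pos: [0.5857, -0.1027, 0.0161]
ee_rot: [-3.141, -0.0, -1.576]
force: [-3.8, 1.0, 7.2]
width: 0.028
gripper_force: 12.0
t: 11.33
eef_pos: [0.5857, -0.1028, 0.0158]
ee_rot: [-3.141, -0.0, -1.576]
force: [-4.3, 1.3, 14.4]
width: 0.0275
gripper_force: 12.0
```

There is firm contact at the expected height (14 N up), held for 0.8 s. Next I'll lift, shift to the middle pocket, and lower slowly.

```bash
python3 -m crank '[{"dx":0,"dy":0,"dz":0.008,"twist":0,"grip":-1},{"dx":0,"dy":0,"dz":0.02,"twist":0,"grip":-1},{"dx":-0.002,"dy":-0.015,"dz":0.026,"twist":0,"grip":-1},{"dx":-0.005,"dy":-0.038,"dz":0.026,"twist":0,"grip":-1},{"dx":-0.008,"dy":-0.06,"dz":0.026,"twist":0,"grip":-1}]' 15 && python3 -m crank '[{"dx":-0.002,"dy":-0.011,"dz":0,"twist":0,"grip":-1},{"dx":-0.002,"dy":-0.011,"dz":0,"twist":0,"grip":-1},{"dx":-0.002,"dy":-0.011,"dz":-0.005,"twist":0,"grip":-1},{"dx":-0.002,"dy":-0.011,"dz":-0.01,"twist":0,"grip":-1},{"dx":-0.002,"dy":-0.011,"dz":-0.012,"twist":0,"grip":-1}]'; python3 - <<'E'
from h import *
w=arm.grab_frame("wrist")[:,:,::-1];f=arm.grab_frame("scene")[:,:,::-1]
print(arm.get_state()["eef_pos"])
cv2.imwrite("pics/c5.png",np.hstack([cv2.resize(w[150:450,120:520],(400,300)),cv2.resize(f[140:275,150:330],(400,300))]))
E
```

```text
t: 11.75
eef_pos: [0.5779, -0.1628, 0.041]
ee_rot: [-3.14, 0.0, -1.575]
force: [0.4, -0.5, -1.4]
width: 0.028
gripper_force: 15.0
t: 12.17
eef_pos: [0.575, -0.1729, 0.027]
ee_rot: [3.14, 0.0, -1.576]
force: [0.8, -0.4, 0.1]
width: 0.028
gripper_force: 15.0
[ 0.57507937 -0.17289678  0.02725814]
```

View pics/c5.png

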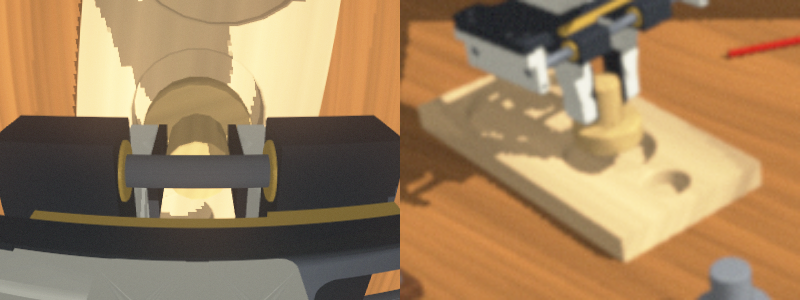

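The roundel sits centred within the middle pocket's rim (disc columns 143–252, rim 132–265). I'll lower it now.

```bash
python3 -m crank '[{"dx":0,"dy":0,"dz":-0.004,"twist":0,"grip":-1},{"dx":0,"dy":0,"dz":-0.008,"twist":0,"grip":-1},{"dx":0,"dy":0,"dz":-0.012,"twist":0,"grip":-1},{"dx":0,"dy":0,"dz":-0.016,"twist":0,"grip":-1},{"dx":0,"dy":0,"dz":-0.02,"twist":0,"grip":-1}]' && python3 -m crank '[{"dx":0,"dy":0,"dz":-0.001,"twist":0,"grip":-1},{"dx":0,"dy":0,"dz":-0.002,"twist":0,"grip":-1},{"dx":0,"dy":0,"dz":-0.003,"twist":0,"grip":-1},{"dx":0,"dy":0,"dz":-0.004,"twist":0,"grip":-1},{"dx":0,"dy":0,"dz":-0.004,"twist":0,"grip":-1}]'
```

```text
t: 12.68
eef_pos: [0.5754, -0.1736, 0.0076]
ee_rot: [3.141, 0.0, -1.577]
force: [1.1, 1.2, -1.3]
width: 0.0276
gripper_force: 15.0
t: 13.1
eef_pos: [0.5755, -0.1737, 0.0041]
ee_rot: [-3.142, 0.0, -1.577]
force: [-0.5, -1.1, 0.1]
width: 0.0276
gripper_force: 15.0
```

```bash
for i in 1 2; do python3 -m crank '[{"dx":0,"dy":0,"dz":-0.001,"twist":0,"grip":-1},{"dx":0,"dy":0,"dz":-0.001,"twist":0,"grip":-1},{"dx":0,"dy":0,"dz":-0.001,"twist":0,"grip":-1},{"dx":0,"dy":0,"dz":-0.001,"twist":0,"grip":-1},{"dx":0,"dy":0,"dz":-0.001,"twist":0,"grip":-1}]'| grep -E "eef|force"; done
```

```text
eef_pos: [0.5756, -0.1737, 0.0032]
force: [0.3, -0.2, -0.0]
gripper_force: 15.0
eef_pos: [0.5756, -0.1736, 0.0022]
force: [0.0, 0.6, -0.2]
gripper_force: 15.0
```

```bash
python3 -m crank '[{"dx":0,"dy":0,"dz":-0.001,"twist":0,"grip":-1},{"dx":0,"dy":0,"dz":-0.001,"twist":0,"grip":-1},{"dx":0,"dy":0,"dz":-0.001,"twist":0,"grip":-1},{"dx":0,"dy":0,"dz":-0.001,"twist":0,"grip":-1},{"dx":0,"dy":0,"dz":-0.001,"twist":0,"grip":-1}]'
```

```text
t: 14.35
eef_pos: [0.5757, -0.1737, 0.0018]
ee_rot: [-3.141, -0.0, -1.576]
force: [-2.2, 1.3, 5.3]
width: 0.0275
gripper_force: 15.0
```

It touches the floor of the pocket with 5 N, at the expected height. I'll release and retreat.

```bash
python3 -m crank '[{"dx":0,"dy":0,"dz":0,"twist":0,"grip":-0.2},{"dx":0,"dy":0,"dz":0,"twist":0,"grip":0},{"dx":0,"dy":0,"dz":0,"twist":0,"grip":0.3},{"dx":0,"dy":0,"dz":0,"twist":0,"grip":0.3},{"dx":0,"dy":0,"dz":0,"twist":0,"grip":0.3}]' && python3 -m crank '[{"dx":0,"dy":0,"dz":0,"twist":0,"grip":0.3},{"dx":0,"dy":0,"dz":0,"twist":0,"grip":0.3},{"dx":0,"dy":0,"dz":0.005,"twist":0,"grip":0.3},{"dx":0,"dy":0,"dz":0.015,"twist":0,"grip":0.3},{"dx":0,"dy":0,"dz":0.03,"twist":0,"grip":0.3}]' && python3 -m crank '[{"dx":0,"dy":0,"dz":0.03,"twist":0,"grip":0.3},{"dx":0,"dy":0,"dz":0.06,"twist":0,"grip":0.3},{"dx":0,"dy":0,"dz":0.09,"twist":0,"grip":0.3},{"dx":0,"dy":0,"dz":0.12,"twist":0,"grip":0.3},{"dx":0,"dy":0,"dz":0.12,"twist":0,"grip":0.3}]'; python3 - <<'E'
from h import *
w=arm.grab_frame("wrist")[:,:,::-1];f=arm.grab_frame("scene")[:,:,::-1]
cv2.imwrite("pics/c6.png",np.hstack([cv2.resize(w[100:400,120:520],(400,300)),cv2.resize(f[140:275,150:330],(400,300))]))
E
```

```text
t: 14.77
eef_pos: [0.5755, -0.1737, 0.001]
ee_rot: [3.141, -0.0, -1.577]
force: [0.2, -0.1, 0.5]
width: 0.0542
gripper_force: 0.0
t: 15.18
eef_pos: [0.5747, -0.1736, 0.031]
ee_rot: [3.139, 0.0, -1.577]
force: [-0.2, 0.3, -0.1]
width: 0.057
gripper_force: 0.0
t: 15.6
eef_pos: [0.5793, -0.1745, 0.1593]
ee_rot: [-3.131, -0.002, -1.576]
force: [0.5, -0.8, 0.6]
width: 0.0569
gripper_force: 0.0
```

View pics/c6.png

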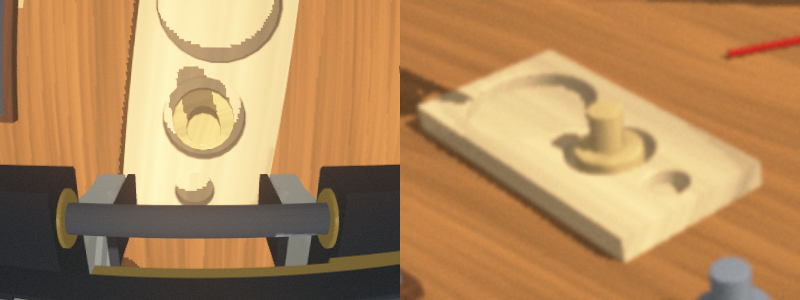

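The roundel lies flat and centred in the middle pocket (about (203,122) in the left crop), and the gripper is clear of it. I'll hand the job in.

```bash
python3 -c "
from station import arm
print(arm.job_done())"
```

```text
the job is handed in; nothing more can be done
None
```

The smaller roundel was tried flat over the smallest pocket, lowered without dropping into the middle pocket, and left flat on its floor with the gripper clear; the job was handed in at about 16 s, and no verdict came back.

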